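# Pick out the drive gear that runs with the master

### The job

The pipe roller needs the gear with as many teeth as the brass master gear on the test post; it is in one of the two bays of the yellow rack, under the grille. Draw it out by its drive pin, set it down on the bench clear of the grille and let go, then take it by its hub, bring it in flat at bench level beside the master so their teeth mesh, and by turning it there make the master go round a quarter turn without touching the master with the gripper; then lay it flat in the square wooden tray. The wrong gear lying loose on the bench goes flat into the round steel pan; leave the other wrong gear in its bay, and do not disturb the rest of the things on the bench.

Things in the scene. Friction and masses are not known exactly. Their poses are not given: they have to be found in the camera images.
- gear12: flat spur gear, toothed disc down, 18 mm thick, 12 tapered teeth, 126 mm over the tips, 88 mm at the roots, cast aluminium, 0.3 to 0.6 kg. Origin on its axis at the underside, z up; x points to the drive pin and through the centre of one tooth. Same tooth count as the master: the right gear. It starts in one of the two bays with the drive pin towards the open front.
- gear16: flat spur gear, toothed disc down, 18 mm thick, 16 tapered teeth, 126 mm over the tips, 88 mm at the roots, cast aluminium, 0.3 to 0.6 kg. Origin on its axis at the underside, z up; x points to the drive pin and through the centre of one tooth. A wrong gear; it starts in the other bay and stays there.
- gear9: flat spur gear, toothed disc down, 18 mm thick, 9 tapered teeth, 126 mm over the tips, 88 mm at the roots, cast aluminium, 0.3 to 0.6 kg. Origin on its axis at the underside, z up; x points to the drive pin and through the centre of one tooth. A wrong gear; it starts loose on the bench near the test post, turned any way.
- gear12_hub (a point): top of the 12-tooth gear's hub: a round steel stud on the axis, 28 mm diameter, standing 34 mm above the disc (top 52 mm over the gear's underside). The other gears have the same hub
- gear12_pin (a point): top of the 12-tooth gear's drive pin: a round steel pin, 16 mm diameter, standing 34 mm above the disc, 35 mm from the axis to its centre (top 52 mm over the gear's underside). The other gears have the same pin
- rack: yellow steel rack fixed to the bench, without a floor (gears in it lie on the bench): two bays side by side, 140 mm wide inside, open at the front only. Origin on the bench under the middle, -x towards the open front; bay centre lines at y = +74 and -74 mm. Walls 8 mm thick from x = -63 to +87 mm. A gear in it starts with its centre within 6 mm of x = 0 on a bay's centre line
- grille (a point): top of the front edge of the grille of cross bars that roofs the rack, 9 mm in front of the rack's origin; underside 59 mm, top 65 mm above the bench. The drive pins stand free in front of it, the hubs are under its first bar.
- master (a joint): turn of the brass master gear on its vertical test post, rad, counter-clockwise seen from above; turns freely both ways with slight friction (0.03 N m), starts anywhere from -0.6 to 0.6, stops only at -6 and 6
- master_hub (a point): axis of the brass master gear, at bench level; the point's x axis turns with it, through the centre of one tooth. 12 teeth, same tooth form and diameters as the 12-tooth gear; disc 4 to 22 mm above the bench, 36 mm boss up to 36 mm, 20 mm post up to 58 mm. Under it only a 72 mm base disc, so a gear slides into mesh at bench level; axis distance 108 to 112 mm, about 4 mm play
- master_mark (a point): top of the small steel stud on the master gear, 35 mm from its axis; it goes round with the master
- tray: square wooden tray fixed to the bench, 162 mm outside, walls 6 mm thick and 28 mm high, floor 6 mm thick; origin at the centre of its underside, on the bench
- pan: round steel pan fixed to the bench, inside diameter 152 mm at the floor, rim 168 mm outside, 26 mm high, floor 6 mm thick; origin at the centre of its underside, on the bench
- slug: bystander: upright copper slug, 30 mm diameter, 40 mm high, origin under its centre
- wrench: bystander: wrench 170 mm long lying flat across the bench near the robot, origin under its middle, length along its x
- jar: bystander: glass jar with red lid, 72 mm diameter, 100 mm high, origin under its centre
- tumbler: bystander: amber glass tumbler, 66 mm diameter, 85 mm high, origin under its centre
- block: bystander: dark wooden block 90 x 60 x 45 mm, origin under its centre
- oilcan: bystander: steel can 60 mm diameter, 120 mm high, origin under its centre
Things that resemble listed ones, but are neither listed nor needed, are in the scene too. What is shaped like the gear9 but blue or red is not meant.

How it is judged:
By the outcome, as a careful person would: the job done as asked, in the order asked, and still so for the second after the job is handed in, with the robot touching nothing.
It also fails if it takes over 72 s, if anything falls off the work surface, if the arm or the gripper's body presses on something with over 40 N, if the wrist force passes 120 N, or if a joint passes its speed limit or range.

### The arm

A 6-joint arm with a two-finger parallel gripper is mounted at the origin on the work surface. World frame = base frame: x ahead of the robot, y to its left, z up, the work surface at z = 0. Lengths are in m, angles in degrees, forces in N, time in s.
With the tool pointing down it reaches from about 0.4 to 0.825 m from the base axis. Payload 7 kg.
Tool frame: the origin (TCP) lies at the very end of the fingers, on their centre line; the grasp point (between the pads) lies 19 mm behind it (ctrl.grip_point_offset is the distance from the TCP to the grasp point, in m); x points along the fingers, z is the direction in which the jaws open and shut, and the axes are right-handed (so a half turn about x gives the same grasp; the last joint's range is limited). The gripper opens to 88 mm and grips with 3 to 60 N. Pads are 19 mm wide; open, the fingers measure 130 mm over their backs; the gripper's body (78 mm by 193 mm) begins 47 mm behind the grasp point.
Start: joints at [84.173, 20.546, 0.682, 0, -70.136, -16.507], TCP at [0.257, 0.624, 0.227] pointing down, gripper open.
Joint ranges: [-176.03, 176.03], [-82.01, 121.73], [-58.28, 71.71], [-173.87, 95.51], [-174.79, -0.11], [-173.66, 173.66]. Speed limits (degrees/s): [136.94, 136.94, 172.46, 180, 180, 180].

### API

Orientations are given as [roll, pitch, yaw] about the fixed x, y, z axes, in that order (R = Rz(yaw) Ry(pitch) Rx(roll)).
In Python, from plant import get_obs, snapshot, calibration, close_job, ctrl gives the robot as it stands.
- The arm moves only by the tool move_arm, never from a script. Its argument "commands" is a list that holds one entry, the list of rows, each a list of 4 numbers: the shift along the tool's x, y, z in cm, then the turn about the tool's x in rad. In form: [[[dx, dy, dz, spin], ...]]. A call has 1 to 8 rows; each row shifts and turns the commanded pose from where the row before left it, along the tool's axes as they then stand; what a row does not reach is not made up. A row lasts 1/10 s, in which the tool goes at most 50 mm and 8.59 degrees, less where a joint would pass 70% of its speed; a pose out of reach is approached as far as the arm can. A call with a gripper value outside its range is refused whole. "jaw" is the finger opening in cm, from 0 to 8.76, set as the call begins (left out, the last holds). The fingers move at their own pace and stop on an object; the grip force is fixed at half the most. Time passes only in rows, so rows that do not move let the fingers close. It gives the time, the measured TCP pose, the force and the opening at its end, in the units of the state.
- get_obs(): the state, without advancing time (a new reading comes with each control period).
- snapshot(name): name is "scene" or "side" or "wrist"; returns (picture, depth): 384x512x3 uint8, red, green, blue; 384x512 float32, m along the optical axis (not along the pixel's ray), 0 where there is no reading.
- calibration(name): a dict with "mtx" (3x3 intrinsics, pixels), "T" (4x4, takes a point from camera to world coordinates); the wrist camera has in their place "tool_from_camera" (4x4, takes a point from camera to tool coordinates, whose origin is the TCP and whose axes are the tool frame's). Camera axes: x right, y up, looking along -z (the intrinsics and any distortion apply to the point x, -y, -z); pixel columns grow to the right and rows downward; lengths in m; the calibration is good to about 2 mm. A picture is of the moment at which its call begins: read the wrist's pose just before it. calibration takes no time and is no camera call.
- close_job(): hands the job in, once; it reports no verdict.
The state is a dict: "clock": time; "joint_pos": joint angles; "qvel": joint speeds; "tau": joint torques, N m; "tool_pos": TCP position; "orientation": TCP orientation; "force": force on the tool from outside, world axes, zero at the start; "moment": the same for the moment, N m; "opening": finger opening in m.
Only numpy, scipy, OpenCV 4.12 (cv2) and the standard library are available. Lean on these libraries where they do the work, as an engineer would, in place of code of your own. Each camera call takes 0.05 s, during which the arm holds its last target. There are 200 camera calls.

## Working session

There is one attempt and no reset: what is moved stays moved. The work goes in short steps, Python scripts to look and compute and a tool call to move; the robot and the scene stay as the last step left them, time stands still between calls to the robot, and variables do not carry over. Pictures are saved under pics/ and viewed, about 8 in all and at most 12, crops included, and the job is handed in when it is done.

Besides the shell and the picture viewer there is one more tool, called as name(argument=value, ...), one argument or row to a line, values as JSON. move_arm: Moves the arm, as the interface text tells. Its arguments: {"type":"object","properties":{"commands":{"type":"array"},"jaw":{"type":"number"}},"required":["commands"]}

```bash
mkdir -p pics; ls; cat > h.py <<'E'
import numpy as np, cv2
from plant import get_obs, snapshot, calibration
from scipy.spatial.transform import Rotation as R
def Ttool(o):
    T=np.eye(4);T[:3,:3]=R.from_euler('xyz',o['orientation'],degrees=True).as_matrix();T[:3,3]=o['tool_pos'];return T
def shot(n):
    o=get_obs();p,d=snapshot(n);c=calibration(n)
    T=c['T'] if 'T' in c else Ttool(o)@c['tool_from_camera']
    return p,d,np.array(c['mtx']),np.array(T),c
def ray(u,v,K,T,z):
    d=T[:3,:3]@np.array([(u-K[0,2])/K[0,0],-(v-K[1,2])/K[1,1],-1]);return T[:3,3]+d*(z-T[2,3])/d[2]
def proj(P,K,T):
    q=np.linalg.inv(T)@np.append(P,1);return K[0,0]*q[0]/-q[2]+K[0,2],-K[1,1]*q[1]/-q[2]*1+K[1,2]
def cloud(d,K,T):
    v,u=np.indices(d.shape);P=np.stack([(u-K[0,2])/K[0,0]*d,-(v-K[1,2])/K[1,1]*d,-d],-1)
    return P@T[:3,:3].T+T[:3,3]
def save(n,p): cv2.imwrite(f'pics/{n}.png',p[...,::-1])
E
python3 - <<'E'
from h import *
import pickle
S={}
for n in ['scene','side','wrist']:
    S[n]=shot(n);print(n,S[n][4].keys(),S[n][2].round(1).tolist(),S[n][3].round(3).tolist())
pickle.dump(S,open('s0.pkl','wb'))
p=np.hstack([S['scene'][0],S['side'][0]]); save('scene',cv2.resize(S['scene'][0],(800,600),interpolation=2)); save('side',cv2.resize(S['side'][0],(800,600),interpolation=2))
print(get_obs())
E
```

```text
pics
scene dict_keys(['mtx', 'T']) [[348.9, 0.0, 255.8], [0.0, 348.9, 188.8], [0.0, 0.0, 1.0]] [[-0.528, -0.508, 0.681, 1.118], [0.849, -0.319, 0.421, 0.316], [0.004, 0.8, 0.599, 0.631], [0.0, 0.0, 0.0, 1.0]]
side dict_keys(['mtx', 'T']) [[378.2, 0.0, 250.1], [0.0, 378.2, 193.7], [0.0, 0.0, 1.0]] [[0.795, 0.472, -0.381, 0.029], [-0.606, 0.621, -0.498, -0.702], [0.002, 0.627, 0.779, 1.043], [0.0, 0.0, 0.0, 1.0]]
wrist dict_keys(['mtx', 'tool_from_camera']) [[321.7, 0.0, 251.5], [0.0, 321.7, 193.7], [0.0, 0.0, 1.0]] [[-0.381, 0.893, 0.24, 0.322], [-0.924, -0.369, -0.098, 0.598], [0.001, -0.259, 0.966, 0.384], [0.0, 0.0, 0.0, 1.0]]
{'clock': 0.15, 'joint_pos': array([ 8.41710086e+01,  2.05810356e+01,  6.46610013e-01, -1.43865559e-02,
       -7.01357004e+01, -1.65062630e+01]), 'qvel': array([-0.05115562, -0.18350045,  0.2331554 ,  0.03994948,  0.05587116,
       -0.02690895]), 'tau': array([-1.25392267e-03, -5.83276677e+01,  2.93288952e+01,  7.00105458e+00,
        8.79906176e-03, -1.08178672e-04]), 'tool_pos': array([0.25641083, 0.62401058, 0.22585562]), 'orientation': array([   5.59025171,   89.9285812 , -106.74989942]), 'force': array([-0.38706128, -0.52213766,  0.73933995]), 'moment': array([-0.02208495,  0.02159448,  0.00903886]), 'opening': 0.08735608924199448}
```

View pics/scene.png

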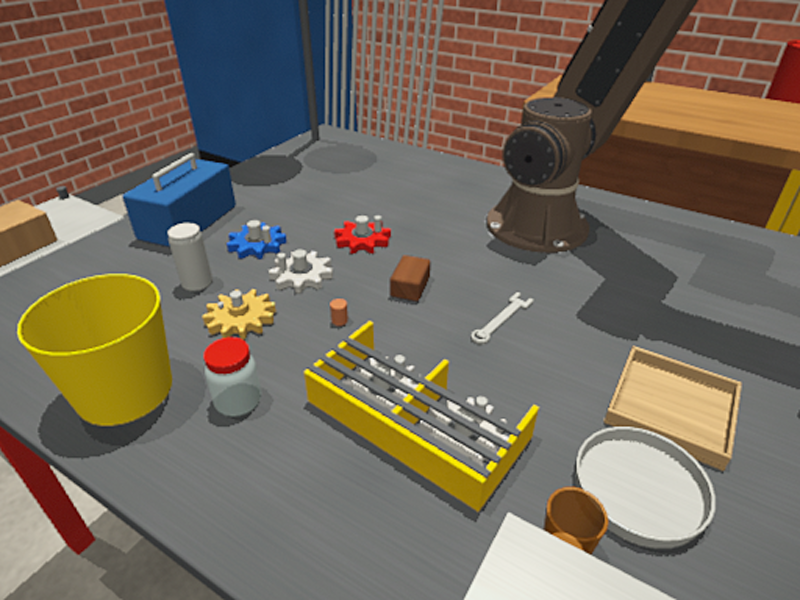

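View pics/side.png

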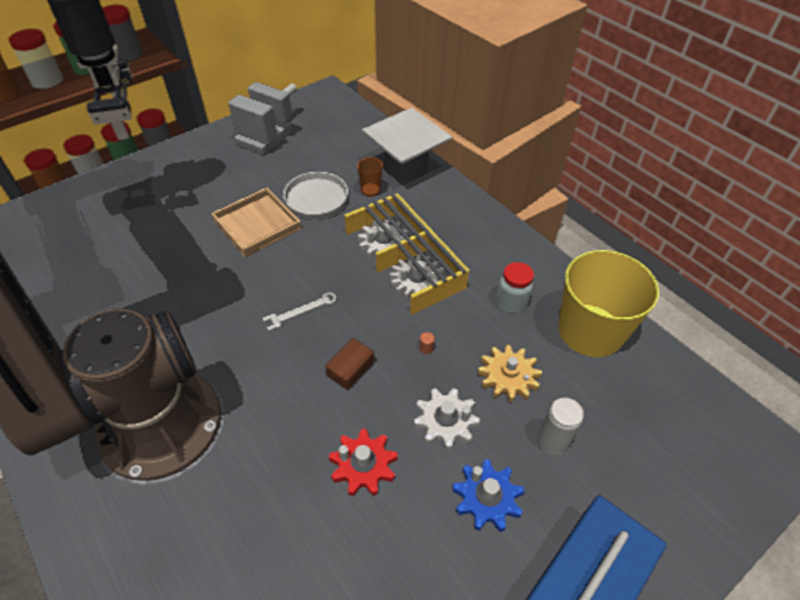

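Side view (800x600 px): brass master is at (510,370) and the loose grey nine-tooth gear at (447,417). The red (363,460) and blue (488,493) gears are decoys. The rack is at (405,255) with two grey gears, the tray at (257,220) and the pan at (316,194). Next I rectify to a metric top view.

```bash
python3 - <<'E'
from h import *
import pickle
S=pickle.load(open('s0.pkl','rb'))
p,d,K,T,_=S['side']
s=1/1.5625
for n,u,v,z in [('g9hub',448,408,.052),('g9pin',466,411,.052),('mpost',513,363,.058),('redhub',363,453,.052),('bluehub',491,486,.052),('slug',427,337,.04),('block',351,355,.045),('jar',518,274,.1),('oilcan',566,412,.12),('tumbler',370,163,.085),('wr1',272,321,.005),('wr2',330,299,.005),('bucket',610,285,.15)]:
    print(n,ray(u*s,v*s,K,T,z).round(3)[:2])
# rectify at z=.018, 1px/mm*0.9 ; cols = y from +0.45 to -0.45 ; rows = x from .95 to .2
def rect(z,x0,x1,y0,y1,m):
    xs=np.arange(x1,x0,-m);ys=np.arange(y1,y0,-m)
    X,Y=np.meshgrid(xs,ys,indexing='ij');P=np.stack([X,Y,0*X+z],-1)-T[:3,3]
    q=P@T[:3,:3]
    return cv2.remap(p,(K[0,0]*q[...,0]/-q[...,2]+K[0,2]).astype('f4'),(-K[1,1]*q[...,1]/-q[...,2]+K[1,2]).astype('f4'),cv2.INTER_CUBIC)
im=rect(.018,.2,.95,-.55,.45,.00125)
for i,x in enumerate(np.arange(.9,.2,-.1)): cv2.putText(im,f'{x:.1f}',(0,int((.95-x)/.00125)),0,.4,(255,255,0));cv2.line(im,(0,int((.95-x)/.00125)),(10,int((.95-x)/.00125)),(255,255,0))
for y in np.arange(.4,-.55,-.1): cv2.putText(im,f'{y:.1f}',(int((.45-y)/.00125),598),0,.4,(255,255,0));cv2.line(im,(int((.45-y)/.00125),590),(int((.45-y)/.00125),600),(255,255,0))
save('rect',im)
E
```

```text
g9hub [ 0.445 -0.337]
g9pin [ 0.467 -0.362]
mpost [ 0.61  -0.341]
redhub [ 0.265 -0.313]
bluehub [ 0.405 -0.496]
slug [ 0.523 -0.18 ]
block [ 0.37  -0.124]
jar [ 0.753 -0.201]
oilcan [ 0.575 -0.492]
tumbler [0.733 0.308]
wr1 [0.297 0.078]
wr2 [0.433 0.053]
bucket [ 0.84  -0.359]
```

View pics/rect.png

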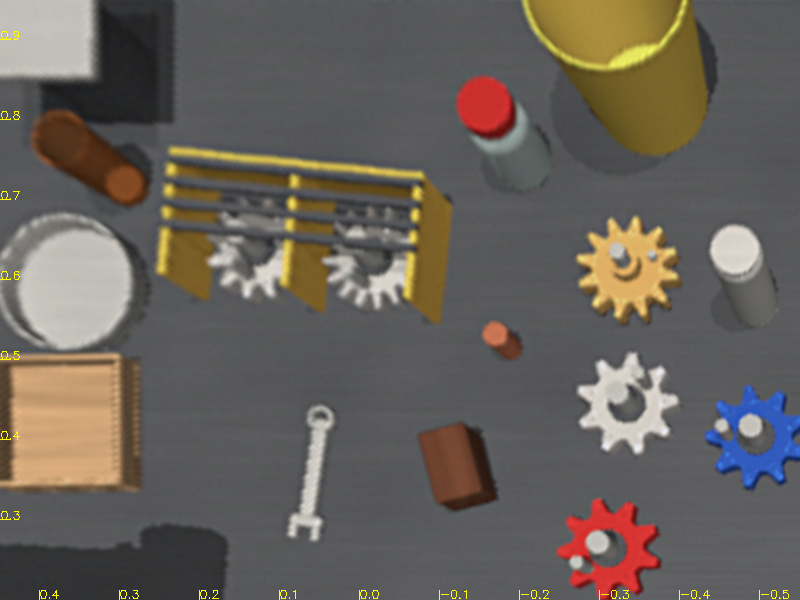

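```bash
cat >> h.py <<'E'
def plan(target,jawdeg=None,half=True):
    """spin first (rad), then shift in cm along tool axes after that spin"""
    o=get_obs();Rm=Ttool(o)[:3,:3];z=Rm[:,2];a=np.degrees(np.arctan2(z[1],z[0]));s=0
    if jawdeg is not None:
        m=180 if half else 360
        dd=(jawdeg-a+m/2)%m-m/2
        s=-np.radians(dd)          # tool x is down
        Rm=Rm@R.from_rotvec([s,0,0]).as_matrix()
    t=Rm.T@(np.array(target)-o['tool_pos'])*100
    print('t',round(o['clock'],2),'pos',o['tool_pos'].round(4),'jaw',round(a,1),'q6',o['joint_pos'][5].round(1),'q1',o['joint_pos'][0].round(1),'open',round(o['opening'],4),'F',o['force'].round(1))
    print('spin',round(s,3),'shift cm',t.round(2), 'world axes of tool y,z', Rm[:,1].round(2),Rm[:,2].round(2))
E
python3 - <<'E'
from h import *
print(calibration('wrist')['tool_from_camera'].round(3).tolist())
plan([.50,.06,.27],85)
plan([.50,.06,.27])
E
```

```text
[[0.001, 0.259, -0.966, -0.158], [-0.001, 0.966, 0.259, 0.071], [1.0, 0.001, 0.001, -0.0], [0.0, 0.0, 0.0, 1.0]]
t 0.15 pos [0.2564 0.624  0.2259] jaw -112.3 q6 -16.5 q1 84.2 open 0.0874 F [-0.4 -0.5  0.7]
spin -0.303 shift cm [-4.36 29.18 54.07] world axes of tool y,z [ 1.   -0.09 -0.  ] [-0.09 -1.    0.  ]
t 0.15 pos [0.2564 0.624  0.2259] jaw -112.3 q6 -16.5 q1 84.2 open 0.0874 F [-0.4 -0.5  0.7]
spin 0 shift cm [-4.36 43.97 42.91] world axes of tool y,z [ 0.92 -0.38  0.  ] [-0.38 -0.92  0.  ]
```

move_arm(
  commands=[
    [[0,0,0,-0.101],[0,0,0,-0.101],[0,0,0,-0.101],[-0.3,1.95,3.6,0],[-0.3,1.95,3.6,0],[-0.3,1.95,3.6,0],[-0.3,1.95,3.6,0],[-0.3,1.95,3.6,0]],
  ],
  jaw=5,
)

```text
clock: 0.95
tool_pos: [0.3383, 0.4349, 0.2415]
orientation: [-29.5, 90.0, -124.5]
force: [0.8, -0.6, 0.6]
opening: 0.0498
```

move_arm(
  commands=[
    [[-0.3,1.95,3.6,0],[-0.3,1.95,3.6,0],[-0.3,1.95,3.6,0],[-0.3,1.95,3.6,0],[-0.3,1.95,3.6,0],[-0.3,1.95,3.6,0],[-0.3,1.95,3.6,0]],
  ],
)

```text
clock: 1.65
tool_pos: [0.4524, 0.172, 0.2628]
orientation: [160.5, 90.0, 65.6]
force: [0.8, 0.6, -0.1]
opening: 0.0497
```

move_arm(
  commands=[
    [[-0.3,1.95,3.6,0],[-0.3,1.95,3.6,0],[-0.2,1.9,3.6,0],[0,0,0,0],[0,0,0,0]],
  ],
)

```text
clock: 2.15
tool_pos: [0.5006, 0.0601, 0.2702]
orientation: [-81.4, 90.0, -176.5]
force: [-0.6, 1.2, 1.1]
opening: 0.0499
```

```bash
python3 - <<'E'
from h import *
import pickle
plan([.50,.06,.27],85)
S=shot('wrist');pickle.dump(S,open('w1.pkl','wb'));save('w1',cv2.resize(S[0],(800,600),interpolation=2))
E
```

```text
t 2.15 pos [0.5006 0.0601 0.2702] jaw -95.1 q6 55.7 q1 29.2 open 0.0499 F [-0.6  1.2  1.1]
spin -0.002 shift cm [ 0.02 -0.06  0.02] world axes of tool y,z [ 1.   -0.09 -0.  ] [-0.09 -1.    0.  ]
```

View pics/w1.png

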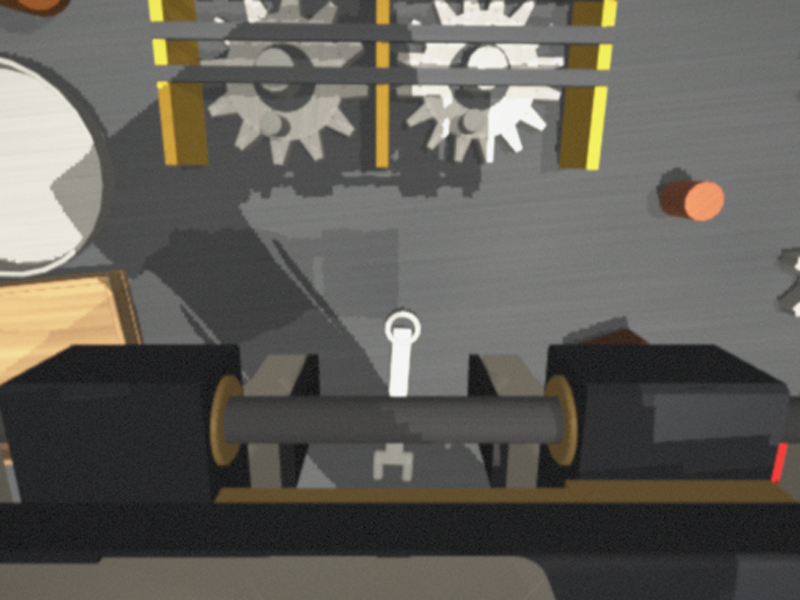

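Wrist view (800x600 px): the left-bay gear (hub at 282,68, pin at 272,123) has wide tooth spacing. The right-bay gear (hub at 488,62, pin at 470,122) has finer spacing, so left looks like the 12-tooth gear. I'll confirm this in one crop.

```bash
python3 - <<'E'
from h import *
import pickle
p,d,K,T,_=pickle.load(open('w1.pkl','rb'))
save('w1c',cv2.resize(p[0:112,95:400],None,fx=2.6,fy=2.6,interpolation=2))
s=1/1.5625
for n,u,v,z in [('Lhub',282,62,.052),('Lpin',271,123,.052),('Rhub',488,58,.052),('Rpin',470,122,.052),('wallL',170,165,.06),('wallM',382,167,.06),('wallR',594,168,.06),('slug',704,201,.04)]:
    print(n,ray(u*s,v*s,K,T,z).round(4)[:2])
c=cloud(d,K,T)
print(np.array([c[int(123*s),int(271*s)],c[int(160*s),int(170*s)],c[int(160*s),int(382*s)],c[int(160*s),int(595*s)],c[int(77*s),int(220*s)],c[int(77*s),int(550*s)]]).round(4))
# scene/side check of pan, tray, wood colours
S=pickle.load(open('s0.pkl','rb'));
E
```

```text
Lhub [0.6476 0.1235]
Lpin [0.6091 0.1371]
Rhub [ 0.6373 -0.0174]
Rpin [ 0.597 -0.003]
wallL [0.587  0.2107]
wallM [0.5721 0.0617]
wallR [ 0.5578 -0.0876]
slug [ 0.5252 -0.1787]
[[ 0.6099  0.1375  0.0522]
 [ 0.5907  0.2094  0.0633]
 [ 0.5773  0.0617  0.0611]
 [ 0.5637 -0.087   0.061 ]
 [ 0.64    0.1646  0.0648]
 [ 0.62   -0.0558  0.0647]]
```

View pics/w1c.png

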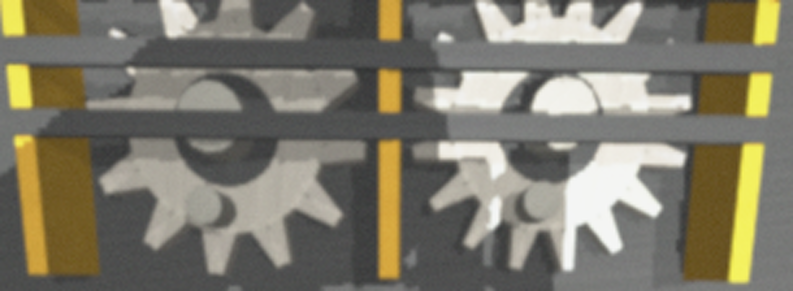

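The crop shows 30° tooth spacing on the left gear and about 22° on the right one. The left-bay gear, with its pin at about (0.610, 0.137), is gear12.

```bash
python3 - <<'E'
from h import *
plan([.608,.1373,.09],-95.6)
plan([.608,.1373,.023],-95.6)
E
```

```text
t 2.2 pos [0.5004 0.0609 0.2703] jaw -95.0 q6 55.7 q1 29.3 open 0.0502 F [-0.2  1.1  0.4]
spin 0.01 shift cm [18.03  9.97 -8.66] world axes of tool y,z [ 1.  -0.1 -0. ] [-0.1 -1.   0. ]
t 2.2 pos [0.5004 0.0609 0.2703] jaw -95.0 q6 55.7 q1 29.3 open 0.0502 F [-0.2  1.1  0.4]
spin 0.01 shift cm [24.73  9.97 -8.66] world axes of tool y,z [ 1.  -0.1 -0. ] [-0.1 -1.   0. ]
```

move_arm(
  commands=[
    [[2,2,-1.7,0.01],[3,2,-1.7,0],[3,2,-1.7,0],[3,2,-1.7,0],[3,1.97,-1.86,0],[2.5,0,0,0],[1.5,0,0,0],[0,0,0,0]],
  ],
  jaw=5,
)

```text
clock: 3.0
tool_pos: [0.6059, 0.1387, 0.0876]
orientation: [-60.1, 89.7, -155.5]
force: [0.1, 0.2, -0.1]
opening: 0.0502
```

```bash
python3 - <<'E'
from h import *
plan([.608,.1373,.023],-95.6)
p,d,K,T,_=shot('wrist');s=1.5625
print(T.round(3).tolist(), [proj([.61,.137,.052],K,T)])
save('w2',cv2.resize(p,(800,600),interpolation=2))
E
```

```text
t 3.0 pos [0.6059 0.1387 0.0876] jaw -95.4 q6 53.7 q1 30.8 open 0.0502 F [ 0.1  0.2 -0.1]
spin 0.003 shift cm [6.46 0.25 0.11] world axes of tool y,z [ 1.  -0.1 -0. ] [-0.1 -1.   0. ]
[[-0.096, 0.96, 0.263, 0.677], [-0.995, -0.093, -0.023, 0.133], [0.002, -0.264, 0.965, 0.245], [0.0, 0.0, 0.0, 1.0]] [(np.float64(253.90259535311716), np.float64(215.5123329607253))]
```

View pics/w2.png

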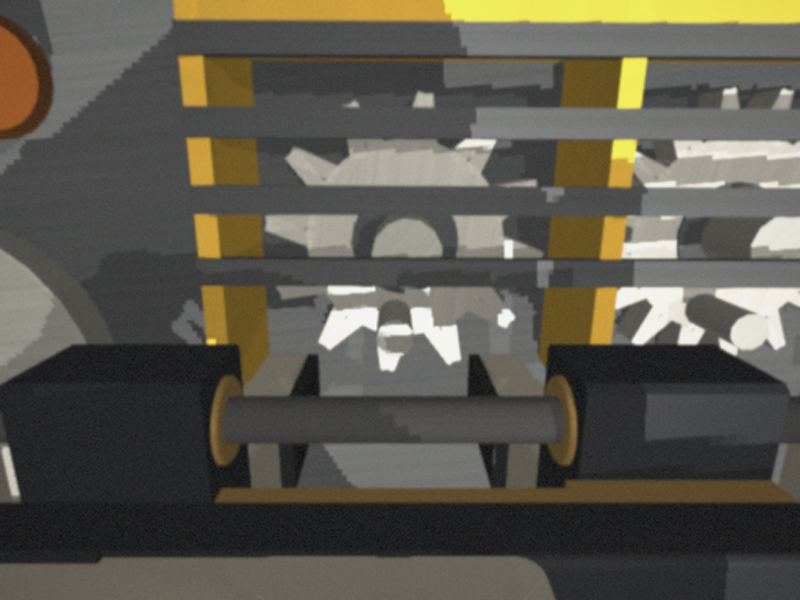

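Pin top sits at (395,340) within 2 px of prediction; descend and grip.

move_arm(
  commands=[
    [[1.5,0.1,0.1,0],[1.5,0.1,0,0],[1.5,0,0,0],[1.3,0,0,0],[0.6,0,0,0],[0,0,0,0]],
  ],
  jaw=5,
)

```text
clock: 3.65
tool_pos: [0.6097, 0.1368, 0.0264]
orientation: [-52.9, 90.0, -148.4]
force: [-0.5, -0.3, -0.5]
opening: 0.0499
```

move_arm(
  commands=[
    [[0,0,0,0],[0,0,0,0],[0,0,0,0],[0,0,0,0],[0,0,0,0]],
  ],
  jaw=0.5,
)

```text
clock: 4.15
tool_pos: [0.6101, 0.1368, 0.0268]
orientation: [132.6, 90.0, 37.1]
force: [-0.5, 1.5, 0.9]
opening: 0.0155
```

move_arm(
  commands=[
    [[0,-0.7,0,0],[0,-1.2,0,0],[0,-1.5,0,0],[0,-1.5,0,0],[0,-1.5,0,0],[0,-1.5,0,0],[0,-1.5,0,0],[0,-1.5,0,0]],
  ],
)

```text
clock: 4.95
tool_pos: [0.5005, 0.1473, 0.0268]
orientation: [124.2, 90.0, 28.6]
force: [2.6, 0.8, 0.6]
opening: 0.0154
```

move_arm(
  commands=[
    [[0,-1.5,0,0],[0,-1.5,0,0],[0,-1.2,0,0],[0,-0.7,0,0],[0,0,0,0],[0,0,0,0]],
  ],
)

```text
clock: 5.55
tool_pos: [0.4513, 0.1517, 0.0267]
orientation: [-64.9, 89.9, -160.4]
force: [-8.8, 3.2, 10.3]
opening: 0.0155
```

move_arm(
  commands=[
    [[0,0,0,0],[0,0,0,0],[0,0,0,0],[-1,0,0,0],[-3,0,0,0],[-3,0,0,0],[-3,-1,0,0],[-3,-1,0,0]],
  ],
  jaw=4,
)

```text
clock: 6.35
tool_pos: [0.4325, 0.1535, 0.1583]
orientation: [77.8, 90.0, -17.8]
force: [0.5, 0.8, 0.1]
opening: 0.0401
```

move_arm(
  commands=[
    [[-2,-1,0,0],[0,0,0,0],[0,0,0,0]],
  ],
)

```text
clock: 6.65
tool_pos: [0.4229, 0.1549, 0.1774]
orientation: [144.7, 89.9, 49.1]
force: [-0.6, 0.4, -0.0]
opening: 0.0401
```

```bash
python3 - <<'E'
from h import *
import pickle
plan([.486,.148,.1],-95.6)
S=shot('wrist');pickle.dump(S,open('w3.pkl','wb'));p,d,K,T,_=S
c=cloud(d,K,T);m=(abs(c[...,2]-.052)<.004)&(c[...,0]<.56)&(d>0)
n,l,st,ce=cv2.connectedComponentsWithStats(m.astype('u1'))
for i in range(1,n):
    if st[i,4]>30: print(st[i],ray(*ce[i],K,T,.052).round(4), np.median(c[l==i],0).round(4))
E
```

```text
t 6.65 pos [0.4229 0.1549 0.1774] jaw -95.5 q6 39.1 q1 45.3 open 0.0401 F [-0.6  0.4 -0. ]
spin 0.001 shift cm [7.75 6.34 0.09] world axes of tool y,z [ 1.  -0.1  0. ] [-0.1 -1.  -0. ]
[241 101  32  33 816] [0.4851 0.1445 0.052 ] [0.4852 0.1445 0.0518]
[244 148  18  18 245] [0.4512 0.152  0.052 ] [0.4511 0.152  0.0518]
```

```bash
python3 - <<'E'
from h import *
plan([.475,-.33,.32])
E
```

```text
t 6.7 pos [0.4226 0.1546 0.1766] jaw -95.6 q6 39.1 q1 45.3 open 0.0399 F [ 0.5  0.3 -0.7]
spin 0 shift cm [-14.36   9.9   47.73] world axes of tool y,z [ 1.  -0.1 -0. ] [-0.1 -1.  -0. ]
```

move_arm(
  commands=[
    [[-3,0.5,1.5,0],[-2,0.9,4,0],[-1,0.9,4,0],[-1,0.9,4,0],[-1,0.9,4,0],[-1,0.9,4,0],[-1,0.9,4,0],[-1,0.9,4,0]],
  ],
)

```text
clock: 7.5
tool_pos: [0.4616, -0.1473, 0.2859]
orientation: [-82.6, 89.9, -178.1]
force: [0.3, 0.6, 0.3]
opening: 0.0399
```

move_arm(
  commands=[
    [[-1,0.9,4,0],[-1,0.9,4,0],[-1,0.9,4,0],[-0.4,0.4,4,0],[0,0,2.2,0],[0,0,0,0],[0,0,0,0]],
  ],
)

```text
clock: 8.2
tool_pos: [0.4748, -0.3301, 0.3188]
orientation: [-105.2, 89.8, 159.2]
force: [-0.5, 0.6, 0.1]
opening: 0.04
```

```bash
python3 - <<'E'
from h import *
import pickle
plan([.486,.148,.1],-95.6)
S=shot('wrist');pickle.dump(S,open('w4.pkl','wb'));p,d,K,T,_=S
c=cloud(d,K,T)
for z in (.04,.052,.058):
  m=(abs(c[...,2]-z)<.003)&(d>0)
  n,l,st,ce=cv2.connectedComponentsWithStats(m.astype('u1'))
  for i in range(1,n):
    if st[i,4]>15: print(z,st[i],ray(*ce[i],K,T,z).round(4), np.median(c[l==i],0).round(4))
save('w4',cv2.resize(p,(800,600),interpolation=2))
E
```

```text
t 8.2 pos [ 0.4748 -0.3301  0.3188] jaw -95.7 q6 99.8 q1 -15.4 open 0.04 F [-0.5  0.6  0.1]
spin -0.001 shift cm [ 21.93  -3.48 -47.67] world axes of tool y,z [ 1.  -0.1 -0. ] [-0.1 -1.  -0. ]
0.04 [ 46   0  20 117 311] [ 0.6303 -0.0968  0.04  ] [ 0.6313 -0.097   0.0401]
0.04 [346  51  17  39  59] [ 0.5747 -0.4659  0.04  ] [ 0.5743 -0.464   0.0404]
0.04 [ 0 54  6  8 19] [ 0.636  -0.0297  0.04  ] [ 0.6357 -0.03    0.0403]
0.04 [468 101  21 152 430] [ 0.4256 -0.6383  0.04  ] [ 0.4277 -0.6378  0.0399]
0.04 [126 123  23  22 387] [ 0.5262 -0.1799  0.04  ] [ 0.5263 -0.18    0.0397]
0.04 [362 186  15  13  35] [ 0.417 -0.486  0.04 ] [ 0.4178 -0.4846  0.0403]
0.04 [342 192   8   8  17] [ 0.4133 -0.4546  0.04  ] [ 0.4136 -0.4537  0.0395]
0.04 [105 213  25   7  66] [ 0.4128 -0.1325  0.04  ] [ 0.4134 -0.1351  0.0408]
0.04 [243 286  18   8  41] [ 0.2784 -0.3098  0.04  ] [ 0.2798 -0.3093  0.0401]
0.04 [232 304  10   6  22] [ 0.2498 -0.2841  0.04  ] [ 0.2502 -0.2844  0.04  ]
0.052 [ 40   0  21 117 343] [ 0.6286 -0.0967  0.052 ] [ 0.6299 -0.0969  0.052 ]
0.052 [349  58  11  29  42] [ 0.5744 -0.4638 
[... 294 characters left out ...]
 20 315] [ 0.4493 -0.333   0.052 ] [ 0.4493 -0.3329  0.0517]
0.052 [365 188  21  19 311] [ 0.4092 -0.4936  0.052 ] [ 0.4091 -0.4935  0.0517]
0.052 [344 194  12  12 104] [ 0.4094 -0.4588  0.052 ] [ 0.4095 -0.4591  0.0513]
0.052 [243 290  18  17 241] [ 0.2691 -0.309   0.052 ] [ 0.2687 -0.3089  0.0516]
0.052 [233 309   8   3  19] [ 0.2508 -0.2841  0.052 ] [ 0.2501 -0.2835  0.0508]
0.058 [ 36   0  23 117 364] [ 0.6259 -0.0962  0.058 ] [ 0.6258 -0.0963  0.0582]
0.058 [236  37  17  18 224] [ 0.6168 -0.335   0.058 ] [ 0.6168 -0.335   0.0576]
0.058 [350  54  18  35  57] [ 0.5723 -0.4659  0.058 ] [ 0.5712 -0.4633  0.0583]
0.058 [477 103  20 150 455] [ 0.4255 -0.638   0.058 ] [ 0.4266 -0.6375  0.0582]
```

View pics/w4.png

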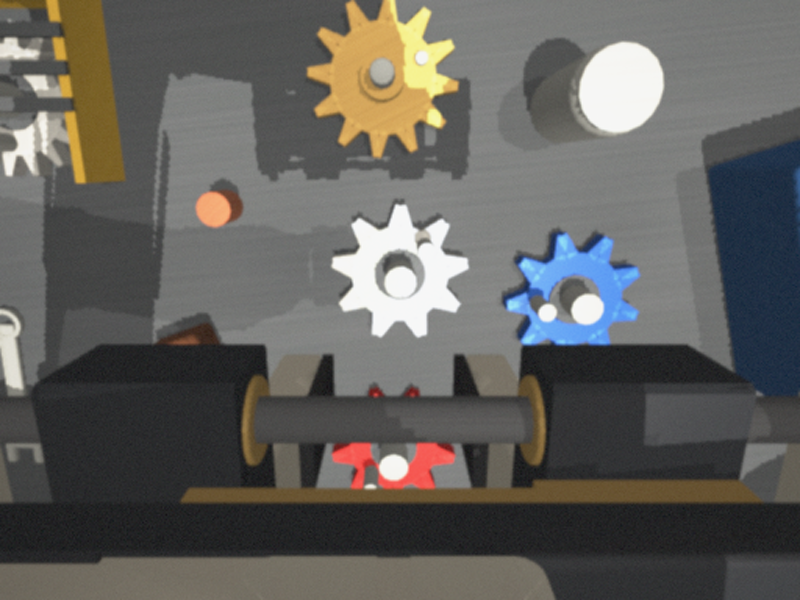

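Wrist view: master post at (381,70), loose grey nine-tooth gear9 hub at (400,280), slug at (215,209), with blue and red decoys. Depth gives the master axis at (0.6168, -0.335). Next: the master's tooth phase and the hub grasp.

```bash
cat >> h.py <<'E'
def phase(c,d,ctr,z,n,r0=.048,r1=.060,p=None):
    """tooth angle (deg, mod 360/n) of an n-tooth disc whose top is at z"""
    x=c[...,0]-ctr[0];y=c[...,1]-ctr[1];r=np.hypot(x,y)
    m=(abs(c[...,2]-z)<.005)&(r>r0)&(r<r1)&(d>0)
    w=np.exp(1j*n*np.arctan2(y[m],x[m])).mean()
    return round(np.degrees(np.angle(w))/n%(360/n),2),m.sum(),round(abs(w),2)
def mark(c,d,ctr):
    x=c[...,0]-ctr[0];y=c[...,1]-ctr[1];r=np.hypot(x,y)
    m=(c[...,2]>.026)&(c[...,2]<.06)&(abs(r-.035)<.009)&(d>0)
    return m.sum(),c[m].mean(0).round(4) if m.sum() else 0,round(np.degrees(np.arctan2(y[m].mean(),x[m].mean())),1) if m.sum() else 0
E
python3 - <<'E'
from h import *
import pickle
p,d,K,T,_=pickle.load(open('w4.pkl','rb'));c=cloud(d,K,T)
print('master',phase(c,d,(.6168,-.335),.022,12),mark(c,d,(.6168,-.335)))
print('gear9',phase(c,d,(.4493,-.333),.018,9))
p,d,K,T,_=pickle.load(open('w3.pkl','rb'));c=cloud(d,K,T)
print('gear12',phase(c,d,(.4851,.1445),.018,12))
S=pickle.load(open('s0.pkl','rb'));p,d,K,T,_=S['side'];c=cloud(d,K,T)
print('master side',phase(c,d,(.6168,-.335),.022,12),mark(c,d,(.6168,-.335)))
hsv=cv2.cvtColor(p,cv2.COLOR_RGB2HSV)
# jar lid, tray, pan from depth
q=c[(hsv[...,1]>150)&(hsv[...,0]<8)&(abs(c[...,2]-.1)<.004)];print('jar',q[:,:2].mean(0).round(4),len(q))
q=c[(abs(c[...,2]-.0275)<.003)&(c[...,1]>.25)&(c[...,1]<.55)&(c[...,0]>.3)&(c[...,0]<.51)]
print('tray',cv2.minAreaRect((q[:,:2]*1000).astype('f4')),len(q))
q=c[(abs(c[...,2]-.025)<.003)&(c[...,1]>.25)&(c[...,1]<.55)&(c[...,0]>.5)&(c[...,0]<.72)]
print('pan',cv2.minEnclosingCircle((q[:,:2]*1000).astype('f4')),len(q))
plan([.4851,.1445,.10],-102.5)
E
```

```text
master (np.float64(19.16), np.int64(1051), np.float64(0.72)) (np.int64(59), array([ 0.6282, -0.3678,  0.0296]), np.float64(-70.9))
gear9 (np.float64(33.81), np.int64(780), np.float64(0.71))
gear12 (np.float64(17.56), np.int64(1787), np.float64(0.73))
master side (np.float64(19.15), np.int64(155), np.float64(0.61)) (np.int64(14), array([ 0.6221, -0.3551,  0.0278]), np.float64(-75.3))
jar [0.6808 0.0831] 250
tray ((423.0523376464844, 369.6364440917969), (162.65719604492188, 165.64031982421875), 0.7996403574943542) 179
pan ((611.1297607421875, 364.377197265625), 139.4296875) 142
t 8.25 pos [ 0.475  -0.3295  0.3193] jaw -95.6 q6 99.8 q1 -15.4 open 0.0399 F [ 0.4  0.5 -0. ]
spin 0.121 shift cm [ 21.97  -9.22 -46.49] world axes of tool y,z [ 0.98 -0.22 -0.  ] [-0.22 -0.98 -0.  ]
```

move_arm(
  commands=[
    [[0,0,-1,0.121],[0,-0.8,-4,0],[0,-0.8,-4,0],[1,-0.8,-4,0],[1.5,-0.8,-4,0],[2,-0.8,-4,0],[2,-0.8,-4,0],[2,-0.8,-4,0]],
  ],
  jaw=5,
)

```text
clock: 9.05
tool_pos: [0.4813, -0.0316, 0.2351]
orientation: [126.9, 90.0, 24.5]
force: [0.8, 0.5, -0.7]
opening: 0.05
```

move_arm(
  commands=[
    [[2,-0.8,-4,0],[3,-0.8,-4,0],[3,-0.8,-4,0],[3,-0.7,-3.5,0],[2.5,-0.5,-2,0],[0,0,0,0],[0,0,0,0]],
  ],
)

```text
clock: 9.75
tool_pos: [0.484, 0.1442, 0.101]
orientation: [-33.3, 89.9, -135.7]
force: [-0.5, -0.5, 0.5]
opening: 0.0499
```

```bash
python3 - <<'E'
from h import *
plan([.4851,.1445,.023],-102.5)
E
```

```text
t 9.75 pos [0.484  0.1442 0.101 ] jaw -102.3 q6 38.7 q1 38.9 open 0.0499 F [-0.5 -0.5  0.5]
spin 0.003 shift cm [ 7.8   0.11 -0.06] world axes of tool y,z [ 0.98 -0.22 -0.  ] [-0.22 -0.98  0.  ]
```

move_arm(
  commands=[
    [[2.5,0.1,0,0],[2.5,0,0,0],[1.8,0,0,0],[0.8,0,0,0],[0,0,0,0],[0,0,0,0]],
  ],
)

```text
clock: 10.35
tool_pos: [0.4864, 0.1435, 0.0265]
orientation: [132.2, 89.9, 29.7]
force: [0.6, 0.4, -0.5]
opening: 0.0503
```

move_arm(
  commands=[
    [[0,0,0,0],[0,0,0,0],[0,0,0,0],[0,0,0,0],[-1,0,0,0],[-2.5,0,0,0],[-4,0,0,0],[-2,0,0,0]],
  ],
  jaw=1.5,
)

```text
clock: 11.15
tool_pos: [0.4861, 0.1436, 0.1231]
orientation: [130.3, 89.9, 27.8]
force: [1.7, 1.9, -5.8]
opening: 0.0273
```

```bash
python3 - <<'E'
from h import *
plan([.617,-.18,.118],-124.1)
E
```

```text
t 11.15 pos [0.4861 0.1436 0.1231] jaw -102.5 q6 38.8 q1 38.7 open 0.0273 F [ 1.7  1.9 -5.8]
spin 0.378 shift cm [ 0.51 28.98 19.46] world axes of tool y,z [ 0.83 -0.56  0.  ] [-0.56 -0.83 -0.  ]
```

move_arm(
  commands=[
    [[0,0,0,0.126],[0,0,0,0.126],[0,0,0,0.126],[0,2,1.4,0],[0,3,2,0],[0,3,2,0],[0,3,2,0],[0,3,2,0]],
  ],
)

```text
clock: 11.95
tool_pos: [0.5483, -0.0144, 0.1202]
orientation: [-57.2, 89.9, 178.7]
force: [0.1, 0.7, -5.1]
opening: 0.0276
```

move_arm(
  commands=[
    [[0,3,2,0],[0,3,2,0],[0,3,2,0],[0,3,2,0],[0,2,1.4,0],[0,1,0.7,0],[0,0,0,0],[0,0,0,0]],
  ],
)

```text
clock: 12.75
tool_pos: [0.6154, -0.1804, 0.1198]
orientation: [-75.2, 89.9, 160.6]
force: [0.7, 0.8, -5.6]
opening: 0.0272
```

```bash
python3 - <<'E'
from h import *
plan([.617,-.18,.028],-124.1)
p,d,K,T,_=shot('wrist');c=cloud(d,K,T)
o=get_obs()['tool_pos']
print('master',phase(c,d,(.6168,-.335),.022,12),mark(c,d,(.6168,-.335)))
zb=o[2]-.0265
print('gear12',phase(c,d,o[:2],zb+.018,12))
m=(abs(c[...,2]-zb-.052)<.004)&(np.hypot(c[...,0]-o[0],c[...,1]-o[1])<.06);m2=m&(np.hypot(c[...,0]-o[0],c[...,1]-o[1])>.022)
print(m2.sum(),c[m2].mean(0)-o if m2.sum() else 0)
save('w5',cv2.resize(p,(800,600),interpolation=2))
E
```

```text
t 12.75 pos [ 0.6154 -0.1804  0.1198] jaw -124.2 q6 54.8 q1 1.0 open 0.0272 F [ 0.7  0.8 -5.6]
spin -0.001 shift cm [ 9.18  0.12 -0.13] world axes of tool y,z [ 0.83 -0.56 -0.  ] [-0.56 -0.83  0.  ]
master (np.float64(19.24), np.int64(3233), np.float64(0.68)) (np.int64(219), array([ 0.6285, -0.367 ,  0.0294]), np.float64(-69.9))
gear12 (np.float64(26.11), np.int64(2519), np.float64(0.72))
226 [ 0.01023141 -0.00613049  0.02500373]
```

View pics/w5.png

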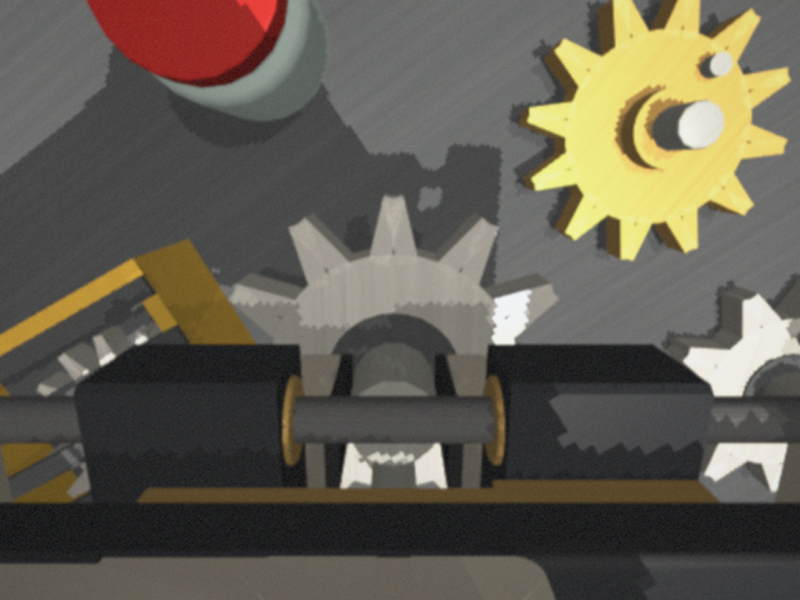

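The held gear's tooth phase is 26.1° against the 25.9° needed to mesh. I'll lower it to the bench, then slide it in.

move_arm(
  commands=[
    [[3,0.12,-0.08,0],[3,0,0,0],[1.8,0,0,0],[0.8,0,0,0],[0.4,0,0,0],[0.2,0,0,0],[0,0,0,0],[0,0,0,0]],
  ],
)

```text
clock: 13.6
tool_pos: [0.6183, -0.1808, 0.0294]
orientation: [120.3, 89.9, -3.8]
force: [0.2, -0.3, -5.1]
opening: 0.0272
```

```bash
python3 - <<'E'
from h import *
plan([.6168,-.225,.0265],-124.1)
E
```

```text
t 13.6 pos [ 0.6183 -0.1808  0.0294] jaw -124.1 q6 54.8 q1 1.0 open 0.0272 F [ 0.2 -0.3 -5.1]
spin -0.0 shift cm [0.29 2.35 3.74] world axes of tool y,z [ 0.83 -0.56  0.  ] [-0.56 -0.83 -0.  ]
```

move_arm(
  commands=[
    [[0.2,0,0,0],[0.1,0,0,0],[0,0.3,0.5,0],[0,0.5,0.8,0],[0,0.5,0.8,0],[0,0.5,0.8,0],[0,0.4,0.6,0],[0,0,0,0]],
  ],
)

```text
clock: 14.4
tool_pos: [0.6167, -0.224, 0.0259]
orientation: [78.9, 89.9, -45.3]
force: [0.7, -3.4, 0.9]
opening: 0.0273
```

```bash
python3 - <<'E'
from h import *
plan([.6168,-.225,.0265],-124.1)
p,d,K,T,_=shot('wrist');c=cloud(d,K,T)
print('master',phase(c,d,(.6168,-.335),.022,12),mark(c,d,(.6168,-.335)))
E
```

```text
t 14.4 pos [ 0.6167 -0.224   0.0259] jaw -124.2 q6 58.7 q1 -2.9 open 0.0273 F [ 0.7 -3.4  0.9]
spin -0.001 shift cm [-0.06  0.07  0.07] world axes of tool y,z [ 0.83 -0.56  0.  ] [-0.56 -0.83  0.  ]
master (np.float64(19.31), np.int64(5124), np.float64(0.56)) (np.int64(486), array([ 0.6288, -0.3665,  0.0292]), np.float64(-69.1))
```

move_arm(
  commands=[
    [[0,0.05,0.07,0],[0,0,0,-0.05],[0,0,0,-0.1],[0,0,0,-0.1],[0,0,0,-0.1],[0,0,0,-0.1],[0,0,0,-0.1],[0,0,0,-0.05]],
  ],
)

```text
clock: 15.25
tool_pos: [0.6165, -0.2227, 0.0258]
orientation: [90.4, 90.0, 0.8]
force: [-0.8, 0.2, 5.3]
opening: 0.0271
```

```bash
python3 - <<'E'
from h import *
plan([.6168,-.225,.0265],-124.1)
p,d,K,T,_=shot('wrist');c=cloud(d,K,T)
print('master',phase(c,d,(.6168,-.335),.022,12),mark(c,d,(.6168,-.335)))
E
```

```text
t 15.25 pos [ 0.6165 -0.2227  0.0258] jaw -89.5 q6 93.3 q1 -2.8 open 0.0271 F [-0.8  0.2  5.3]
spin 0.603 shift cm [-0.07  0.15  0.18] world axes of tool y,z [ 0.83 -0.56  0.  ] [-0.56 -0.83 -0.  ]
master (np.float64(21.01), np.int64(2123), np.float64(0.64)) (np.int64(0), 0, 0)
```

move_arm(
  commands=[
    [[0,0,0.2,0],[0,0,0,-0.05],[0,0,0,-0.1],[0,0,0,-0.1],[0,0,0,-0.1],[0,0,0,-0.1],[0,0,0,-0.1],[0,0,0,-0.05]],
  ],
)

```text
clock: 16.1
tool_pos: [0.6165, -0.2247, 0.0258]
orientation: [55.3, 90.0, 0.1]
force: [-1.5, 0.4, 5.5]
opening: 0.0268
```

```bash
python3 - <<'E'
from h import *
plan([.6168,-.225,.0265],-89.5)
for n in ('scene','side'):
    p,d,K,T,_=shot(n);c=cloud(d,K,T)
    print(n,'master',phase(c,d,(.6168,-.335),.022,12),mark(c,d,(.6168,-.335)))
E
```

```text
t 16.1 pos [ 0.6165 -0.2247  0.0258] jaw -55.2 q6 127.9 q1 -3.0 open 0.0268 F [-1.5  0.4  5.5]
spin 0.599 shift cm [-0.07  0.03  0.03] world axes of tool y,z [1.   0.01 0.  ] [ 0.01 -1.    0.  ]
scene master (np.float64(12.8), np.int64(118), np.float64(0.54)) (np.int64(0), 0, 0)
side master (np.float64(11.78), np.int64(165), np.float64(0.53)) (np.int64(11), array([ 0.5934, -0.3511,  0.0291]), np.float64(-145.5))
```

move_arm(
  commands=[
    [[0,0,0,-0.05],[0,0,0,-0.1],[0,0,0,-0.1],[0,0,0,-0.1],[0,0,0,-0.07],[0,0,0,-0.03],[0,0,0,0],[0,0,0,0]],
  ],
)

```text
clock: 17.0
tool_pos: [0.6164, -0.2247, 0.0258]
orientation: [15.7, 90.0, -13.9]
force: [-1.1, 0.7, 5.8]
opening: 0.0276
```

```bash
python3 - <<'E'
from h import *
plan([.6168,-.225,.0265],-89.5)
for n in ('scene','side','wrist'):
    p,d,K,T,_=shot(n);c=cloud(d,K,T)
    print(n,'master',phase(c,d,(.6168,-.335),.022,12),mark(c,d,(.6168,-.335)))
    if n=='side': save('s5',cv2.resize(p[180:300,220:400],(720,480),interpolation=2))
E
```

```text
t 17.0 pos [ 0.6164 -0.2247  0.0258] jaw -29.6 q6 153.5 q1 -3.0 open 0.0276 F [-1.1  0.7  5.8]
spin 1.046 shift cm [-0.07  0.04  0.03] world axes of tool y,z [1.   0.01 0.  ] [ 0.01 -1.    0.  ]
scene master (np.float64(16.4), np.int64(110), np.float64(0.52)) (np.int64(0), 0, 0)
side master (np.float64(16.19), np.int64(160), np.float64(0.53)) (np.int64(15), array([ 0.5916, -0.3433,  0.0284]), np.float64(-161.7))
wrist master (np.float64(5.21), np.int64(1), np.float64(1.0)) (np.int64(0), 0, 0)
```

View pics/s5.png

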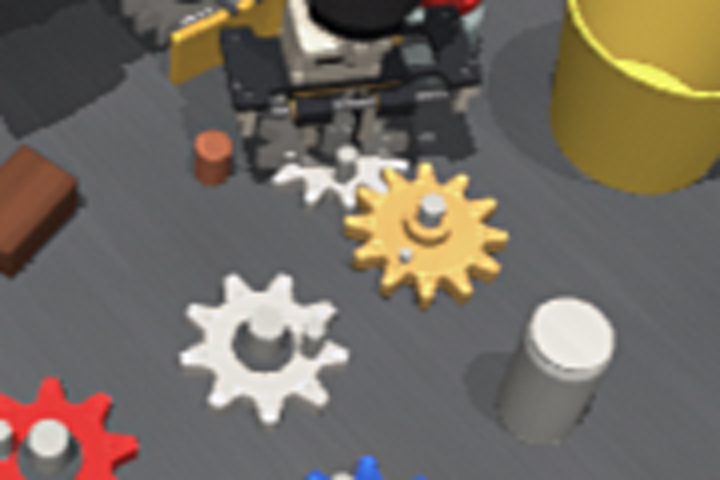

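move_arm(
  commands=[
    [[0,0,0,-0.035],[0,0.5,-0.25,0],[0,0.9,-0.45,0],[0,0.9,-0.45,0],[0,0.9,-0.5,0],[0,0.8,-0.45,0],[-1,0,0,0],[-3,0,0,0]],
  ],
)

```text
clock: 17.95
tool_pos: [0.6125, -0.1786, 0.0617]
orientation: [-162.9, 89.5, 169.4]
force: [-0.3, 0.2, -6.6]
opening: 0.0273
```

move_arm(
  commands=[
    [[-3,0,0,0],[-3,0,0,0],[0,0,0,0.14],[0,0,0,0.14],[0,0,0,0.14],[0,0,0,0.14],[0,0,0,0.14],[0,0,0,0.14]],
  ],
)

```text
clock: 18.75
tool_pos: [0.6149, -0.1793, 0.1243]
orientation: [-127.1, 89.8, 156.8]
force: [0.5, 0.0, -5.6]
opening: 0.0272
```

```bash
python3 - <<'E'
from h import *
p,d,K,T,_=shot('side');c=cloud(d,K,T)
print('master',phase(c,d,(.6168,-.335),.022,12),mark(c,d,(.6168,-.335)))
plan([.423,.3697,.13])
plan([.423,.3697,.13],-90)
E
```

```text
master (np.float64(13.24), np.int64(168), np.float64(0.59)) (np.int64(17), array([ 0.5986, -0.3426,  0.028 ]), np.float64(-157.4))
t 18.8 pos [ 0.615  -0.1793  0.1243] jaw -76.6 q6 102.3 q1 1.1 open 0.0273 F [-0.6  0.1 -6.5]
spin 0 shift cm [ -0.45  -5.94 -57.86] world axes of tool y,z [ 0.97  0.23 -0.  ] [ 0.23 -0.97 -0.  ]
t 18.8 pos [ 0.615  -0.1793  0.1243] jaw -76.6 q6 102.3 q1 1.1 open 0.0273 F [-0.6  0.1 -6.5]
spin 0.234 shift cm [ -0.45 -19.2  -54.9 ] world axes of tool y,z [ 1.  0. -0.] [ 0. -1. -0.]
```

move_arm(
  commands=[
    [[0,0,0,0.117],[0,0,0,0.117],[-0.2,-0.7,-2,0],[-0.2,-1.37,-3.92,0],[0,-1.37,-3.92,0],[0,-1.37,-3.92,0],[0,-1.37,-3.92,0],[0,-1.37,-3.92,0]],
  ],
)

```text
clock: 19.6
tool_pos: [0.5357, 0.0363, 0.1288]
orientation: [-95.8, 89.9, 175.2]
force: [1.1, 0.4, -5.1]
opening: 0.0276
```

move_arm(
  commands=[
    [[0,-1.37,-3.92,0],[0,-1.37,-3.92,0],[0,-1.37,-3.92,0],[0,-1.37,-3.92,0],[0,-1.37,-3.92,0],[0,-1.37,-3.92,0],[0,-1.37,-3.92,0],[0,-1.37,-3.92,0]],
  ],
)

```text
clock: 20.4
tool_pos: [0.4214, 0.3479, 0.129]
orientation: [-62.1, 89.9, -151.1]
force: [1.4, -0.4, -4.7]
opening: 0.0273
```

move_arm(
  commands=[
    [[0,-0.7,-2,0],[0,-0.6,-1.8,0],[0,0,0,0],[0,0,0,0]],
  ],
)

```text
clock: 20.8
tool_pos: [0.409, 0.3843, 0.1288]
orientation: [-42.4, 89.9, -131.4]
force: [0.0, -0.3, -5.7]
opening: 0.0275
```

```bash
python3 - <<'E'
from h import *
plan([.423,.3697,.0325],-90)
p,d,K,T,_=shot('wrist');c=cloud(d,K,T)
q=c[(abs(c[...,2]-.028)<.002)&(d>0)];print(len(q),q.min(0).round(3),q.max(0).round(3))
save('w6',p)
E
```

```text
t 20.8 pos [0.409  0.3843 0.1288] jaw -89.1 q6 27.8 q1 63.2 open 0.0275 F [ 0.  -0.3 -5.7]
spin 0.017 shift cm [9.63 1.41 1.44] world axes of tool y,z [ 1. -0. -0.] [-0. -1.  0.]
3745 [0.387 0.291 0.026] [0.556 0.454 0.03 ]
```

View pics/w6.png

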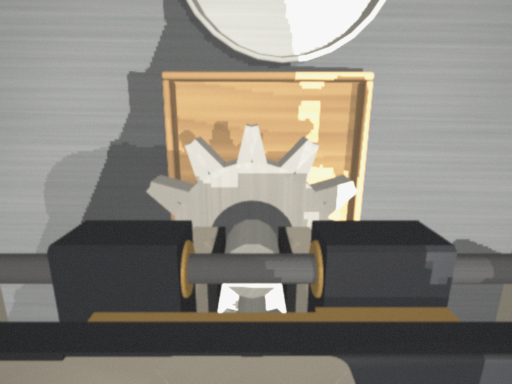

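```bash
python3 - <<'E'
from h import *
p,d,K,T,_=shot('wrist');c=cloud(d,K,T)
m=(abs(c[...,2]-.0275)<.0025)&(d>0)
m[:65]=0
for r in (100,120,140): 
    u=np.where(m[r])[0]; print(r,c[r,u.min()].round(4),c[r,u.max()].round(4))
for u in (200,260,340):
    v=np.where(m[:100,u])[0]; print(u,c[v.min(),u].round(4),c[v.max(),u].round(4))
E
```

```text
100 [0.4844 0.4538 0.0263] [0.4867 0.2933 0.0277]
120 [0.4692 0.4537 0.0271] [0.4716 0.2931 0.0274]
140 [0.4536 0.4538 0.0268] [0.456  0.2931 0.0276]
200 [0.5051 0.4242 0.0282] [0.5003 0.4247 0.0259]
260 [0.5059 0.3788 0.0266] [0.5009 0.3787 0.0269]
340 [0.5067 0.3181 0.0271] [0.5016 0.318  0.0282]
```

move_arm(
  commands=[
    [[0,0.8,0.6,0],[2,0.75,0.53,0],[2.5,0,0,0],[2.5,0,0,0],[1.5,0,0,0],[0.6,0,0,0],[0,0,0,0],[0,0,0,0]],
  ],
)

```text
clock: 21.7
tool_pos: [0.4259, 0.3738, 0.0392]
orientation: [135.1, 89.9, 45.9]
force: [-0.8, 0.8, -5.2]
opening: 0.027
```

```bash
python3 - <<'E'
from h import *
plan([.4245,.373,.0325],-90)
E
```

```text
t 21.7 pos [0.4259 0.3738 0.0392] jaw -89.1 q6 29.8 q1 61.1 open 0.027 F [-0.8  0.8 -5.2]
spin 0.015 shift cm [ 0.67 -0.14  0.08] world axes of tool y,z [ 1. -0.  0.] [-0. -1. -0.]
```

move_arm(
  commands=[
    [[0.3,0,0,0],[0.2,0,0,0],[0.15,0,0,0],[0,0,0,0],[0,0,0,0]],
  ],
)

```text
clock: 22.2
tool_pos: [0.4252, 0.3737, 0.0319]
orientation: [135.9, 90.0, 46.8]
force: [-0.8, -1.1, -4.3]
opening: 0.0274
```

move_arm(
  commands=[
    [[0,0,0,0],[0,0,0,0],[0,0,0,0],[-1,0,0,0],[-3,0,0,0],[-4,0,0,0],[-3,0,0,0],[0,0,0,0]],
  ],
  jaw=4.6,
)

```text
clock: 23.0
tool_pos: [0.4271, 0.376, 0.1477]
orientation: [141.5, 89.5, 52.4]
force: [0.2, 0.1, -0.5]
opening: 0.0462
```

```bash
python3 - <<'E'
from h import *
p,d,K,T,_=shot('side');c=cloud(d,K,T)
plan([.4493,-.333,.12],-136)
plan([.4493,-.333,.12],44,half=False)
for n in ('scene','side'):
  p,d,K,T,_=shot(n);c=cloud(d,K,T)
  m=(np.hypot(c[...,0]-.425,c[...,1]-.372)<.06)&(d>0)&(c[...,2]<.07)
  for z in (.024,.058):
    k=m&(abs(c[...,2]-z)<.004);print(n,z,k.sum(),c[k].mean(0).round(4) if k.any() else '')
  print('gear9',[ (c[k].mean(0).round(4),k.sum()) for k in [(np.hypot(c[...,0]-.449,c[...,1]+.333)<.018)&(abs(c[...,2]-.052)<.003)]])
E
```

```text
t 23.05 pos [0.4262 0.375  0.1452] jaw -89.1 q6 29.8 q1 61.1 open 0.046 F [-1.   0.1 -0.4]
spin 0.818 shift cm [ 2.18 52.54 47.53] world axes of tool y,z [ 0.69 -0.72 -0.  ] [-0.72 -0.69 -0.01]
t 23.05 pos [0.4262 0.375  0.1452] jaw -89.1 q6 29.8 q1 61.1 open 0.046 F [-1.   0.1 -0.4]
spin -2.323 shift cm [  2.18 -52.54 -47.53] world axes of tool y,z [-0.69  0.72  0.  ] [0.72 0.69 0.01]
scene 0.024 1057 [0.4321 0.3731 0.024 ]
scene 0.058 132 [0.4155 0.3712 0.0576]
gear9 [(array([ 0.4487, -0.3335,  0.0523]), np.int64(40))]
side 0.024 301 [0.4236 0.3624 0.0241]
side 0.058 41 [0.4133 0.3702 0.0578]
gear9 [(array([ 0.4467, -0.3343,  0.052 ]), np.int64(55))]
```

move_arm(
  commands=[
    [[0,0,0,0.136],[0,0,0,0.136],[0,0,0,0.136],[0,0,0,0.136],[0,0,0,0.136],[0,0,0,0.136],[0,2,1.8,0],[0,3.2,2.9,0]],
  ],
  jaw=5,
)

```text
clock: 23.95
tool_pos: [0.4273, 0.3037, 0.1403]
orientation: [15.7, 89.9, -120.1]
force: [0.5, -1.1, 0.2]
opening: 0.0502
```

move_arm(
  commands=[
    [[0,3.2,2.9,0],[0,3.2,2.9,0],[0,3.2,2.9,0],[0,3.2,2.9,0],[0,3.2,2.9,0],[0,3.2,2.9,0],[0,3.2,2.9,0],[0,3.2,2.9,0]],
  ],
)

```text
clock: 24.75
tool_pos: [0.4383, -0.0436, 0.1411]
orientation: [-26.2, 89.9, -162.1]
force: [0.7, -0.2, -0.1]
opening: 0.05
```

move_arm(
  commands=[
    [[0,3.2,2.9,0],[0,3.2,2.9,0],[0,3.2,2.9,0],[0,3.2,2.9,0],[0,3,2.7,0],[0,2,1.8,0],[0,0,0,0],[0,0,0,0]],
  ],
)

```text
clock: 25.55
tool_pos: [0.4466, -0.2819, 0.1405]
orientation: [-60.2, 89.8, 163.8]
force: [-0.6, -0.7, 0.2]
opening: 0.0499
```

```bash
python3 - <<'E'
from h import *
plan([.4493,-.333,.0265],-136)
p,d,K,T,_=shot('wrist');c=cloud(d,K,T)
m=(abs(c[...,2]-.052)<.004)&(d>0)&(np.hypot(c[...,0]-.455,c[...,1]+.34)<.06)
n,l,st,ce=cv2.connectedComponentsWithStats(m.astype('u1'))
for i in range(1,n):
    if st[i,4]>30: print(st[i],ray(*ce[i],K,T,.052).round(4))
E
```

```text
t 25.55 pos [ 0.4466 -0.2819  0.1405] jaw -136.0 q6 55.0 q1 -11.0 open 0.0499 F [-0.6 -0.7  0.2]
spin 0.0 shift cm [11.39  3.89  3.34] world axes of tool y,z [ 0.69 -0.72 -0.  ] [-0.72 -0.69  0.  ]
[288  92  22  23 369] [ 0.473  -0.3581  0.052 ]
[ 279  132   37   36 1015] [ 0.449  -0.3332  0.052 ]
```

move_arm(
  commands=[
    [[0,1.9,1.65,0],[2,2,1.7,0],[3,0,0,0],[3,0,0,0],[2,0,0,0],[1.1,0,0,0],[0.3,0,0,0],[0,0,0,0]],
  ],
)

```text
clock: 26.4
tool_pos: [0.4511, -0.3325, 0.0281]
orientation: [39.8, 90.0, -96.0]
force: [-0.1, -0.2, 0.8]
opening: 0.0501
```

move_arm(
  commands=[
    [[0,0,0,0],[0,0,0,0],[0,0,0,0],[0,0,0,0],[-1,0,0,0],[-3,0,0,0],[-4,0,0,0],[-2,0,0,0]],
  ],
  jaw=1.5,
)

```text
clock: 27.2
tool_pos: [0.4517, -0.3332, 0.1311]
orientation: [114.8, 89.8, -21.1]
force: [1.2, 0.3, -4.2]
opening: 0.0273
```

```bash
python3 - <<'E'
from h import *
plan([.595,.375,.14],-90)
S=shot('scene');p,d,K,T,_=S;c=cloud(d,K,T)
for n in ('scene','side'):
    p,d,K,T,_=shot(n);c=cloud(d,K,T)
    m=(abs(c[...,2]-.0255)<.002)&(d>0)&(np.hypot(c[...,0]-.595,c[...,1]-.375)<.092)&(c[...,0]>.512)
    q=c[m][:,:2];A=np.c_[2*q,np.ones(len(q))];s=np.linalg.lstsq(A,(q**2).sum(1),rcond=None)[0]
    print(n,len(q),s[:2].round(4),np.sqrt(s[2]+s[0]**2+s[1]**2).round(4),q.min(0).round(3),q.max(0).round(3))
    print('oilcan etc gear12',)
E
```

```text
t 27.2 pos [ 0.4517 -0.3332  0.1311] jaw -135.9 q6 60.5 q1 -16.4 open 0.0273 F [ 1.2  0.3 -4.2]
spin -0.801 shift cm [ -0.93  14.33 -70.82] world axes of tool y,z [ 1. -0.  0.] [-0. -1.  0.]
scene 370 [0.5963 0.3609] 0.0811 [0.512 0.286] [0.68  0.444]
oilcan etc gear12
side 66 [0.5946 0.3616] 0.0804 [0.513 0.295] [0.678 0.445]
oilcan etc gear12
```

move_arm(
  commands=[
    [[0,0,0,-0.134],[0,0,0,-0.134],[0,0,0,-0.134],[0,0,0,-0.133],[0,0,0,-0.133],[0,0,0,-0.133],[-0.3,0.4,-2,0],[-0.3,0.85,-4,0]],
  ],
)

```text
clock: 28.15
tool_pos: [0.4615, -0.2732, 0.1314]
orientation: [-104.9, 89.8, 164.9]
force: [1.5, 0.6, -5.4]
opening: 0.0275
```

move_arm(
  commands=[
    [[0,0.85,-4,0],[0,0.85,-4,0],[0,0.85,-4,0],[0,0.85,-4,0],[0,0.85,-4,0],[0,0.85,-4,0],[0,0.85,-4,0],[0,0.85,-4,0]],
  ],
)

```text
clock: 28.95
tool_pos: [0.5298, 0.0486, 0.1319]
orientation: [-77.0, 89.8, -167.0]
force: [1.1, -0.5, -5.3]
opening: 0.0276
```

move_arm(
  commands=[
    [[0,0.85,-4,0],[0,0.85,-4,0],[0,0.85,-4,0],[0,0.85,-4,0],[0,0.85,-4,0],[0,0.85,-4,0],[0,0.85,-4,0],[0,0.6,-2.8,0]],
  ],
)

```text
clock: 29.75
tool_pos: [0.5957, 0.3571, 0.1308]
orientation: [-56.8, 89.8, -146.7]
force: [-0.4, 0.6, -2.8]
opening: 0.0269
```

move_arm(
  commands=[
    [[0,0,0,0],[0,0,0,0]],
  ],
)

```text
clock: 29.95
tool_pos: [0.5952, 0.3549, 0.1308]
orientation: [-53.5, 89.7, -143.5]
force: [0.4, -1.6, -4.1]
opening: 0.027
```

```bash
python3 - <<'E'
from h import *
plan([.596,.361,.033],-90)
p,d,K,T,_=shot('wrist');c=cloud(d,K,T)
m=(abs(c[...,2]-.0255)<.002)&(d>0)&(np.hypot(c[...,0]-.596,c[...,1]-.362)<.092)&(c[...,0]>.52)
m[200:]=0
q=c[m][:,:2];A=np.c_[2*q,np.ones(len(q))];s=np.linalg.lstsq(A,(q**2).sum(1),rcond=None)[0]
print(len(q),s[:2].round(4),np.sqrt(s[2]+s[0]**2+s[1]**2).round(4),q.min(0).round(3),q.max(0).round(3))
save('w7',p)
E
```

```text
t 29.95 pos [0.5952 0.3549 0.1308] jaw -90.0 q6 43.2 q1 46.9 open 0.027 F [ 0.4 -1.6 -4.1]
spin 0.001 shift cm [ 9.77  0.12 -0.64] world axes of tool y,z [ 1. -0. -0.] [ 0. -1.  0.]
1749 [0.5972 0.3629] 0.081 [0.59  0.279] [0.68  0.447]
```

View pics/w7.png

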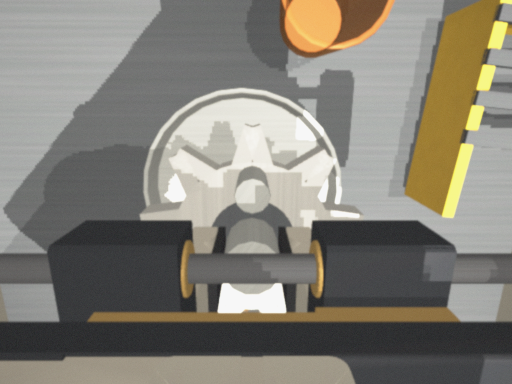

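move_arm(
  commands=[
    [[1,0.15,-0.75,0],[2.5,0,0,0],[2.5,0,0,0],[2,0,0,0],[0.8,0,0,0],[0.3,0,0,0],[0,0,0,0],[0,0,0,0]],
  ],
)

```text
clock: 30.8
tool_pos: [0.5988, 0.3631, 0.044]
orientation: [129.2, 89.9, 39.2]
force: [-0.1, -0.1, -4.4]
opening: 0.0274
```

```bash
python3 - <<'E'
from h import *
plan([.597,.3625,.033],-90)
E
```

```text
t 30.8 pos [0.5988 0.3631 0.044 ] jaw -90.0 q6 42.9 q1 47.1 open 0.0274 F [-0.1 -0.1 -4.4]
spin 0.0 shift cm [ 1.1  -0.18  0.06] world axes of tool y,z [ 1. -0.  0.] [ 0. -1. -0.]
```

move_arm(
  commands=[
    [[0.4,-0.15,0,0],[0.4,0,0,0],[0.2,0,0,0],[0,0,0,0],[0,0,0,0]],
  ],
)

```text
clock: 31.3
tool_pos: [0.5967, 0.363, 0.0346]
orientation: [124.5, 89.9, 34.6]
force: [-4.7, -0.8, 7.2]
opening: 0.0275
```

```bash
python3 - <<'E'
from h import *
plan([.597,.3625,.034],-90)
E
```

```text
t 31.3 pos [0.5967 0.363  0.0346] jaw -90.0 q6 42.8 q1 47.3 open 0.0275 F [-4.7 -0.8  7.2]
spin 0.001 shift cm [0.06 0.03 0.05] world axes of tool y,z [ 1. -0.  0.] [ 0. -1. -0.]
```

Resting on the pan floor. Release, lift, and back off for the final check.

move_arm(
  commands=[
    [[0,0,0,0],[0,0,0,0],[0,0,0,0],[-1,0,0,0],[-3,0,0,0],[-4,0,0,0],[-4,0,0,0],[-4,0,0,0]],
  ],
  jaw=4.6,
)

```text
clock: 32.1
tool_pos: [0.5967, 0.3625, 0.1953]
orientation: [107.1, 90.0, 17.1]
force: [0.6, -0.1, -0.5]
opening: 0.0456
```

move_arm(
  commands=[
    [[-4,0,2,0],[-4,-2,4,0],[-3,-2,4,0],[0,-2,4,0],[0,0,4,0],[0,0,2,0],[0,0,0,0],[0,0,0,0]],
  ],
)

```text
clock: 32.9
tool_pos: [0.5417, 0.172, 0.2945]
orientation: [123.9, 90.0, 33.8]
force: [-0.5, 0.1, 0.4]
opening: 0.046
```

```bash
python3 - <<'E'
from h import *
import pickle
S0=pickle.load(open('s0.pkl','rb'))
plan([.597,.3625,.034])
for n in ('scene','side'):
  p,d,K,T,_=shot(n);c=cloud(d,K,T)
  for nm,(x,y) in dict(tray=(.425,.373),pan=(.597,.3625)).items():
    r=np.hypot(c[...,0]-x,c[...,1]-y)
    for z in (.024,.058):
      k=(r<.066)&(d>0)&(abs(c[...,2]-z)<.004);print(n,nm,z,k.sum(),c[k].mean(0).round(4),c[k].std(0)[2].round(4))
  print('master',phase(c,d,(.6168,-.335),.022,12),mark(c,d,(.6168,-.335)))
  if n=='side':
    a=cv2.resize(p,(800,600),interpolation=2);save('final',a)
    # change vs start
    df=(cv2.absdiff(p,S0[n][0]).max(2)>60).astype('u1');df=cv2.morphologyEx(df,cv2.MORPH_OPEN,np.ones((3,3)))
    k,l,st,ce=cv2.connectedComponentsWithStats(df);print([ (st[i,4],(ce[i]*1.5625).round().tolist()) for i in range(1,k) if st[i,4]>20])
E
```

```text
t 32.9 pos [0.5417 0.172  0.2945] jaw -90.0 q6 52.6 q1 37.3 open 0.046 F [-0.5  0.1  0.4]
spin 0 shift cm [ 26.07   5.49 -19.04] world axes of tool y,z [ 1. -0.  0.] [-0. -1. -0.]
scene tray 0.024 1105 [0.4319 0.3727 0.024 ] 0.0014
scene tray 0.058 127 [0.4158 0.3712 0.0576] 0.0012
scene pan 0.024 1603 [0.5997 0.362  0.0239] 0.0013
scene pan 0.058 199 [0.6049 0.361  0.0575] 0.0011
master (np.float64(13.23), np.int64(180), np.float64(0.62)) (np.int64(11), array([ 0.5825, -0.344 ,  0.0295]), np.float64(-165.3))
side tray 0.024 316 [0.4223 0.3635 0.024 ] 0.002
side tray 0.058 43 [0.4117 0.3694 0.0578] 0.002
side pan 0.024 283 [0.5896 0.3546 0.0241] 0.002
side pan 0.058 35 [0.6007 0.3593 0.0582] 0.0018
master (np.float64(13.47), np.int64(169), np.float64(0.58)) (np.int64(13), array([ 0.5993, -0.3476,  0.0286]), np.float64(-144.3))
[(np.int32(744), [25.0, 17.0]), (np.int32(485), [83.0, 20.0]), (np.int32(1851), [320.0, 44.0]), (np.int32(50), [292.0, 88.0]), (np.int32(239), [109.0, 103.0]), (np.int32(57), [120.0, 130.0]), (np.int32(470), [14.0, 152.0]), (np.int32(26), [365.0, 128.0]), (np.int32(32), [323.0, 138.0]), (np.int32(556), [315.0, 197.0]), (np.int32(1364), [25.0, 245.0]), (np.int32(260), [257.0, 219.0]), (np.int32(144), [372.0, 238.0]), (np.int32(74), [281.0, 317.0]), (np.int32(44), [67.0, 326.0]), (np.int32(265), [24.0, 396.0]), (np.int32(702), [445.0, 415.0]), (np.int32(341), [56.0, 437.0]), (np.int32(26), [97.0, 455.0])]
```

View pics/final.png

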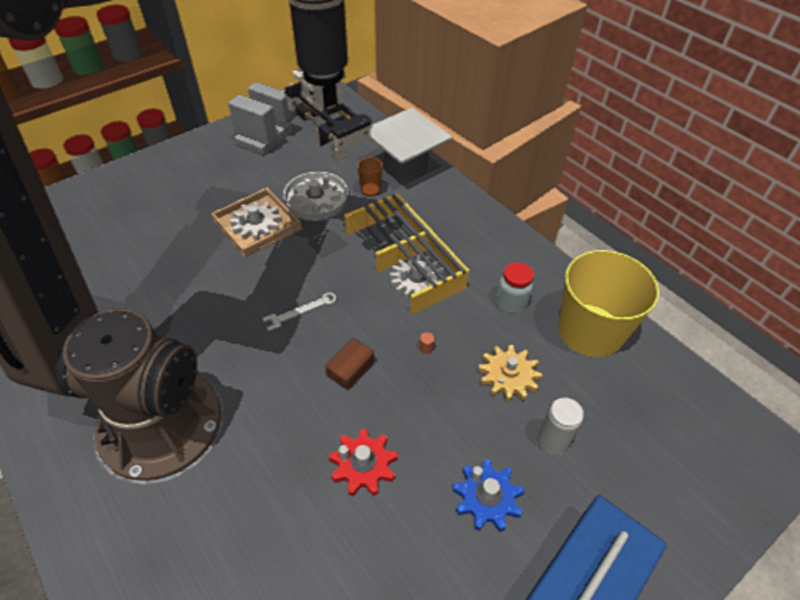

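In the final view, gear12 is in the tray at (257,218) and gear9 in the pan at (316,192). Gear16 is still in its bay at (413,275), and the bystanders look unmoved. Handing in.

```bash
python3 -c "
from plant import close_job
print(close_job())"
```

```text
the job is handed in; nothing more can be done
None
```

The job is done and handed in at about 33 s of the 72 s allowed.

- **gear12:** I drew it out of the left bay by its pin, set it down on the bench and let go. I then took it by the hub and slid it at bench level into mesh, about 110 mm from the master's axis. Turning it about 97° drove the master round, and it is now lying flat in the square tray.
- **Master:** tooth phase from the side camera gives about 93° clockwise while still in mesh and about 96° after withdrawal. The small stud was read from few pixels, so its angle was noisy (71° to 94° of turn in the last check). I relied on the tooth phase, where the two fixed cameras agreed to 0.3°. The gripper stayed clear of the master.
- **gear9:** it was moved by its hub and lies flat in the round pan.
- **Flatness:** in the last pictures, disc tops are at about 24 mm and hub tops at about 58 mm in both tray and pan, which fits gears lying flat on the 6 mm floors.
- **Other things:** gear16 is still in its bay, and a before/after difference of the side view showed changes only at the arm, its shadows, the moved gears, the tray, the pan and the emptied bay. Wrist forces at the readings I took stayed below about 15 N.

No final check failed.

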